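Put a cleaned fan rotor away in the parts case and slide its cover shut

ROBOT

A 6-joint arm with a two-finger parallel gripper is mounted at the origin on the work surface. World frame = base frame: x ahead of the robot, y to its left, z up, the work surface at z = 0. Lengths are in m, angles in rad, forces in N, time in s.
With the tool pointing down it reaches from about 0.3 to 0.775 m from the base axis. Payload 14.6 kg.
Tool frame: the origin (TCP) lies on the mounting face of the last link; the fingertips stand 199 mm ahead of it and the grasp point (between the pads) lies 180 mm ahead of it; z points along the fingers, y is the line along which they close (so a half turn about z gives the same grasp; the last joint's range is limited). The gripper opens to 94 mm and grips with 3 to 60 N. Pads are 16 mm wide; open, the fingers measure 119 mm over their backs; the gripper's body (75 mm by 177 mm) begins 78 mm behind the grasp point.
Start: joints at [1.132, 0.3, 1.521, -0, 1.321, -0.067], TCP at [0.2, 0.512, 0.405] pointing down, gripper open.
Joint ranges: [-3.03, 3.03], [-0.79, 2.21], [0.23, 2.52], [-1.04, 4.18], [0, 3.07], [-2.55, 2.55]. Speed limits (rad/s): [2.22, 2.22, 2.57, 3.14, 3.14, 3.14].

INTERFACE

Orientations are given as [roll, pitch, yaw] about the fixed x, y, z axes, in that order (R = Rz(yaw) Ry(pitch) Rx(roll)).
In Python, from station import telemetry, cams, workorder, finder gives the robot as it stands.
- The arm moves only by the tool jog_arm, never from a script. Its argument "rows" is a list of rows, each an object with "gripper": the finger opening in m, from 0 to 0.094; "slide": the shift along the tool's x, y, z in m, a list of three; "spin": the turn about the tool's z in rad. In form: [{"gripper": gripper, "slide": [tx, ty, tz], "spin": spin}, ...]. A call has 1 to 8 rows; each row is the pose to reach, as a shift and turn from the pose commanded when the call began, along the tool's axes at that moment; what a row does not reach only later rows make up. A row lasts 1/10 s, in which the tool goes at most 50 mm and 8.59 degrees, less where a joint would pass 70% of its speed; a pose out of reach is approached as far as the arm can. A call with a gripper value outside its range is refused whole. The fingers move at their own pace and stop on an object; "squeeze" is the grip in N (left out, the last holds). Time passes only in rows, so rows that repeat a pose let the fingers close. It gives the time, the measured TCP pose, the force, the opening and the grip force at its end, in the units of the state.
- telemetry.get_obs(): the state, without advancing time (a new reading comes with each control period).
- cams.camera(name): name is "scene" or "top" or "wrist"; returns (picture, depth): 420x560x3 uint8, red, green, blue; 420x560 float32, m along the optical axis (not along the pixel's ray), 0 where there is no reading.
- cams.camera_info(name): a dict with "camera_matrix" (3x3 intrinsics, pixels), "R" (3x3) and "t" (3): a world point X has camera coordinates R X + t; the wrist camera has in their place "tool_from_camera" (4x4, takes a point from camera to tool coordinates, whose origin is the TCP and whose axes are the flange's). Camera axes: x right, y down, z forward; pixel columns grow to the right and rows downward; lengths in m; the calibration is good to about 2 mm. A picture is of the moment at which its call begins: read the wrist's pose just before it. camera_info takes no time and is no camera call.
- workorder.hand_in(): hands the job in; it is judged then, once.
Trained networks look in the newest picture that a camera, given by its name, has taken for a name from the list of things; names that differ only in an ending like _2 or _b are one class to them, and where a whole thing is asked for, a point or a joint stands for the part that bears it (a point fixed in the world has none). Each returns a list of dicts, best first, with "confidence" (0 to 1); they miss things now and then, are a little off and sometimes report something else, mostly with a low value. They report only what shows in the picture. A call takes as long as a camera call.
- finder.find_in(target, camera): "point" ([x, y, z] in m, in world coordinates, good to about 4 mm: the middle of the surface that is visible of it).
- finder.masks_of(target, camera): "region" (420x560 bool, what is visible of it).
The state is a dict: "time_s": time; "qpos": joint angles; "joint_vel": joint speeds; "tau": joint torques, N m; "ee_pos": TCP position; "eef_rot": TCP orientation; "force": force on the tool from outside, world axes, zero at the start; "moment": the same for the moment, N m; "grip_width": finger opening in m; "grip_force": force on a finger pad.
Only numpy, scipy, OpenCV 4.12 (cv2) and the standard library are available. Lean on these libraries where they do the work, as an engineer would, in place of code of your own. Each camera call takes 0.05 s, during which the arm holds its last target. There are 200 camera calls.

TASK

The fan motor's rotor has been cleaned: take it from the white tray, lay it down gently in the felt-lined compartment of the plywood parts case, and slide the case's cover all the way over that compartment to keep dust off it. Leave the other parts in the tray and the screwdriver where they are.

Things in the scene. Friction and masses are not known exactly. Their poses are not given: they have to be found in the camera images.
- rotor: Fan motor rotor lying on its side: dark steel cylinder (diameter 48 mm, 24 mm long), aluminium end rings (diameter 41, 5 mm thick) and an 8 mm steel shaft, 108 mm long in all; 0.3 kg. Origin at the cylinder's centre, on the axis; x along the shaft, which ends 74 mm from the origin at +x and 34 mm at -x. It lies with its axis level, 24 mm above the floor under it, and can roll.
- tray: White shallow tray that holds the cleaned parts, 276 x 176 mm, walls 18 mm high and 4 mm thick, floor 4 mm thick. Origin at the centre of its underside, x along the long side. It is fixed to the bench.
- case: Plywood parts case fixed to the bench, 360 (x) x 148 (y) x 70 mm high, walls 9 mm. Origin: centre of its underside. A 6 mm divider at x = 0 makes two compartments, each 168 x 130 mm inside, floor 6 mm above the origin: the one at -x (x -171 to -3 mm) is empty, lined with grey felt, for the rotor; the one at +x keeps screws. Grooves in the side walls carry one cover, half as long as the case.
- cover (a joint): Slide of the case's flat plywood cover, in metres, 0 to 0.168. At 0 it lies fully over the felt-lined compartment, against the -x end wall; it grows as the cover moves along the case's +x over the screws. The value is also the length of felt-lined compartment, from the -x end wall's inner face, that is open. It stays where it is left; moving it takes about 2 N.
- cover_pull (a point): Middle of the cover's pull: a hardwood strip at mid-length of the cover, 12 mm thick (along the case's x), 90 mm long (across), from 64.5 to 77.5 mm above the bench; the point is at mid-height, 71 mm; axes as the case's. The cover is 174 mm long, 4 mm thick, its underside 60.5 mm above the bench; the case's lips beside it stand 5.5 mm above its top.
- end_bell: Bystander in the tray: round aluminium motor end cover, diameter 90 mm, 35 mm high, lying on its rim. Origin at the centre of its underside.
- blade_nut: Bystander in the tray: domed grey plastic blade nut, diameter 42 mm, 20 mm high. Origin at the centre of its underside.
- screwdriver: Bystander: screwdriver 200 mm long lying on the bench between the tray and the case, along x. Origin at its middle, on the bench.
- felt (a point): Centre of the felt-lined compartment's floor, 6 mm above the bench, 87 mm from the case's origin towards its -x; axes as those of the case.

How it is judged:
By the outcome, as a careful person would: the job done as asked, in the order asked, and still so for the second after the job is handed in, with the robot touching nothing.
It also fails if it takes over 54 s, if anything falls off the work surface, if the arm or the gripper's body presses on something with over 40 N, if the wrist force passes 120 N, or if a joint passes its speed limit or range.

## Working session

There is one attempt and no reset: what is moved stays moved. The work goes in short steps, Python scripts to look and compute and a tool call to move; the robot and the scene stay as the last step left them, time stands still between calls to the robot, and variables do not carry over. Pictures are saved under pics/ and viewed, at most 10 in all, crops included, and the job is handed in when it is done.

Besides the shell and the picture viewer there is one more tool, called after "Emit:" as name(argument=value, ...) on one line, values as JSON. jog_arm: Moves the arm, as the interface text tells. Its arguments: {"type":"object","properties":{"rows":{"type":"array","items":{"type":"object","properties":{"gripper":{"type":"number"},"slide":{"type":"array","items":{"type":"number"}},"spin":{"type":"number"}}}},"squeeze":{"type":"number"}},"required":["rows"]}

```bash
ls; mkdir -p pics; cat > h.py <<'E'
import numpy as np, cv2
from station import telemetry, cams, workorder, finder
def cloud(name, d):
    i=cams.camera_info(name);K=np.array(i["camera_matrix"])
    v,u=np.mgrid[:d.shape[0],:d.shape[1]]
    P=np.stack([(u-K[0,2])/K[0,0]*d,(v-K[1,2])/K[1,1]*d,d],-1)
    return (P-np.array(i["t"]))@np.array(i["R"])
def save(n,im): cv2.imwrite(f"pics/{n}.png",im[:,:,::-1])
E
python3 - <<'E'
from h import *
o=telemetry.get_obs();print({k:np.round(v,3) for k,v in o.items()})
im,d=cams.camera("top");save("top",im);np.save("topd.npy",d);C=cloud("top",d)
for t in ["rotor","tray","case","cover","cover_pull","end_bell","blade_nut","screwdriver"]:
    print(t,[(np.round(r["point"],3),round(r["confidence"],2)) for r in finder.find_in(t,"top")[:2]])
    m=finder.masks_of(t,"top")
    if m:
        m=m[0]["region"]&(d>0);np.save(f"m_{t}.npy",m)
        p=C[m];r=cv2.minAreaRect(p[:,:2].astype(np.float32)*1000);print(m.sum(),np.round(r[0]),np.round(r[1]),round(r[2],1),np.round(np.percentile(p[:,2],[5,50,95]),3))
E
```

```text
pics
{'time_s': np.float64(0.0), 'qpos': array([ 1.132,  0.3  ,  1.522, -0.   ,  1.321, -0.067]), 'joint_vel': array([-0.   , -0.001, -0.   , -0.001, -0.   ,  0.   ]), 'tau': array([-1.0000e-03, -5.3180e+01, -3.5274e+01,  7.1000e-02,  2.4000e-02,
       -0.0000e+00]), 'ee_pos': array([0.2  , 0.512, 0.404]), 'eef_rot': array([-3.14, -0.  ,  2.77]), 'force': array([-0.009, -0.072,  0.066]), 'moment': array([0.073, 0.011, 0.026]), 'grip_force': np.float64(0.0), 'grip_width': np.float64(0.094)}
rotor [(array([0.58 , 0.172, 0.048]), 0.67)]
849 [595. 181.] [99. 54.] 47.8 [0.005 0.043 0.053]
tray [(array([0.535, 0.205, 0.005]), 0.61)]
12181 [527. 201.] [185. 285.] 80.9 [0.003 0.005 0.019]
case [(array([ 0.541, -0.191,  0.067]), 0.86), (array([0.531, 0.003, 0.027]), 0.64)]
22293 [ 562. -205.] [384. 181.] 5.1 [0.006 0.064 0.072]
cover [(array([ 0.613, -0.183,  0.065]), 0.67)]
8242 [ 623. -185.] [196. 130.] 5.0 [0.063 0.065 0.075]
cover_pull [(array([ 0.609, -0.188,  0.064]), 0.94)]
8360 [ 622. -184.] [196. 132.] 5.5 [0.063 0.065 0.075]
end_bell [(array([0.459, 0.185, 0.022]), 0.73)]
2151 [459. 191.] [87. 88.] 25.0 [0.012 0.028 0.039]
blade_nut [(array([0.537, 0.244, 0.017]), 0.88), (array([0.578, 0.171, 0.045]), 0.45)]
489 [538. 254.] [45. 45.] 2.5 [0.006 0.02  0.025]
screwdriver [(array([ 0.531, -0.002,  0.024]), 0.78)]
963 [571.  -1.] [ 26. 196.] 87.5 [0.015 0.023 0.027]
```

View pics/top.png

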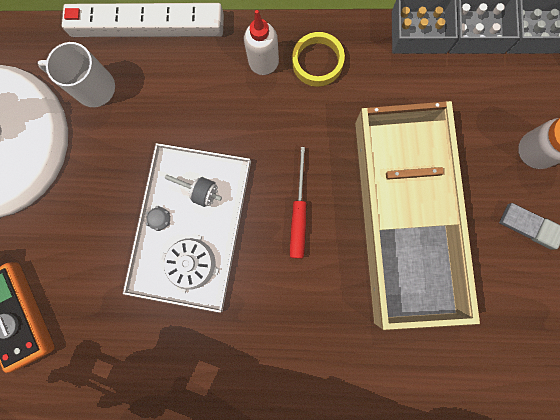

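The top view shows the rotor at about (205,190) with its long shaft pointing left to (168,178). The felt compartment is open at (418,270) and the pull is at (415,172). I'll refine the rotor and case poses next.

```bash
python3 - <<'E'
from h import *
d=np.load("topd.npy");C=cloud("top",d);L=lambda t:np.load(f"m_{t}.npy")
from scipy.optimize import least_squares
m=cv2.dilate(L("rotor").astype(np.uint8),np.ones((15,15)))>0
p=C[m&(d>0)&(C[...,2]>.014)]*1000
p=p[(p[:,0]>540)]
print("n",len(p),"zmax",np.percentile(p[:,2],[50,90,99]))
hi=p[p[:,2]>44]; print("cyl top",hi.mean(0).round(1),len(hi))
# fit: axis line at z0, cylinder r=24
lo=p[(p[:,2]>22)&(p[:,2]<34)]
c0=hi[:,:2].mean(0)
far=lo[np.hypot(*(lo[:,:2]-c0).T)>36];print("shaft",far.mean(0).round(1),len(far))
sd=far[:,:2].mean(0)-c0;a0=np.arctan2(sd[1],sd[0]);print("yaw0",np.degrees(a0))
def res(q):
    x,y,a,z=q;n=np.array([-np.sin(a),np.cos(a)])
    rc=np.hypot((hi[:,:2]-[x,y])@n,hi[:,2]-z)-24
    rs=np.hypot((far[:,:2]-[x,y])@n,far[:,2]-z)-4
    al=(hi[:,:2]-[x,y])@np.array([np.cos(a),np.sin(a)])
    return np.r_[rc,rs,(z-28)*3,np.clip(np.abs(al)-12,0,None),[al.mean()*.5]]
f=least_squares(res,[*c0,a0,28],loss="soft_l1");print("rotor",f.x.round(2),np.degrees(f.x[2]).round(1),"rms",np.sqrt((f.fun**2).mean()).round(2))
a=f.x[2];al=(p[:,:2]-f.x[:2])@[np.cos(a),np.sin(a)];print("extent",np.percentile(al,[0,1,99,100]).round(),"hi ext",np.percentile((hi[:,:2]-f.x[:2])@[np.cos(a),np.sin(a)],[1,99]).round(1))
for n in(("tray"),):
    q=C[(L("tray"))&(C[...,2]>.013)&(C[...,2]<.022)]*1000
    print("tray rim",[np.round(v,1) for v in cv2.minAreaRect(q[:,:2].astype(np.float32))])
m=cv2.dilate(L("case").astype(np.uint8),np.ones((5,5)))>0
q=C[m&(C[...,2]>.0675)&(C[...,2]<.0735)]*1000
print("case rim",len(q),[np.round(v,1) for v in cv2.minAreaRect(q[:,:2].astype(np.float32))])
q=C[m&(C[...,2]>.075)&(C[...,2]<.082)]*1000
q=q[q[:,0]<680];print("pull",len(q),[np.round(v,1) for v in cv2.minAreaRect(q[:,:2].astype(np.float32))],q[:,2].mean())
q=C[m&(C[...,2]<.010)]*1000
print("felt",len(q),[np.round(v,1) for v in cv2.minAreaRect(q[:,:2].astype(np.float32))],q[:,2].mean())
im=cv2.imread("pics/top.png")
cv2.imwrite("pics/crop.png",np.hstack([cv2.resize(im[140:320,115:260],None,fx=2.7,fy=2.7),cv2.resize(im[90:330,350:490],(int(140*486/240),486))]))
E
```

```text
n 773 zmax [44.37487856 51.81462577 54.14888036]
cyl top [583.6 167.4  49.2] 394
shaft [603.5 218.4  31.4] 89
yaw0 68.68039060121161
rotor [583.92 167.46   1.2   27.93] 68.8 rms 1.82
extent [-33. -30.  71.  74.] hi ext [-16.7  17.7]
tray rim [array([526.1, 197.3]), array([177. , 276.3]), np.float64(81.1)]
case rim 3945 [array([ 549.2, -190.7]), array([360.9, 149.4]), np.float64(5.1)]
pull 418 [array([ 611.7, -184.4]), array([12.5, 89.5]), np.float64(5.1)] 77.96036600794018
felt 7382 [array([ 559. , -205.5]), array([407.8, 188.1]), np.float64(5.2)] 6.223321741043872
```

View pics/crop.png

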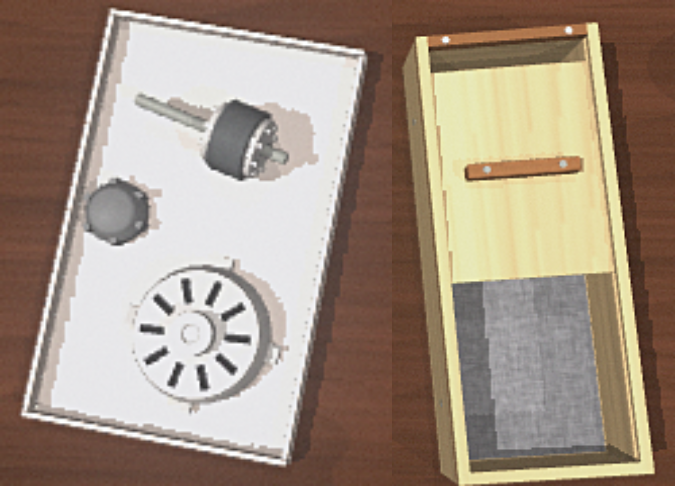

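Case centre is (549,−191) mm at 5.1° yaw, with the cover about 147 mm open. The rotor is at (584,167) with its +x end at 68.8°. I'll approach at the current height with z lowered partway.

```bash
cat >> h.py <<'E'
def delta(x,y,z,yaw):
    """tool-frame slide and spin from the measured pose to a world TCP pose (tool down)"""
    from scipy.spatial.transform import Rotation as Ro
    o=telemetry.get_obs();R=Ro.from_euler("xyz",o["eef_rot"]).as_matrix()
    s=R.T@(np.array([x,y,z])-o["ee_pos"]);sp=-(yaw-o["eef_rot"][2]);sp=(sp+np.pi)%(2*np.pi)-np.pi
    print("t",round(float(o["time_s"]),2),"pos",o["ee_pos"].round(4),"rot",o["eef_rot"].round(3),"grip",round(float(o["grip_width"]),4),"F",o["force"].round(1))
    print("slide",s.round(4),"spin",round(sp,3))
E
python3 -c "
from h import *;delta(.584,.1675,.32,1.2)"
```

```text
t 0.85 pos [0.1998 0.5124 0.4046] rot [-3.142  0.     2.77 ] grip 0.0938 F [-0.7 -0.6 -0.3]
slide [-0.4833 -0.1818  0.0846] spin 1.57
```

Emit:
jog_arm(rows=[{"gripper": 0.075, "slide": [-0.483, -0.182, 0.084], "spin": 1.57}, {"gripper": 0.075, "slide": [-0.483, -0.182, 0.084], "spin": 1.57}, {"gripper": 0.075, "slide": [-0.483, -0.182, 0.084], "spin": 1.57}, {"gripper": 0.075, "slide": [-0.483, -0.182, 0.084], "spin": 1.57}, {"gripper": 0.075, "slide": [-0.483, -0.182, 0.084], "spin": 1.57}, {"gripper": 0.075, "slide": [-0.483, -0.182, 0.084], "spin": 1.57}, {"gripper": 0.075, "slide": [-0.483, -0.182, 0.084], "spin": 1.57}, {"gripper": 0.075, "slide": [-0.483, -0.182, 0.084], "spin": 1.57}])

```text
time_s: 1.65
ee_pos: [0.4947, 0.2468, 0.3403]
eef_rot: [3.141, -0.0, 1.564]
force: [0.4, 0.4, 0.1]
grip_width: 0.0752
grip_force: 0.0
```

```bash
python3 -c "
from h import *;delta(.584,.1675,.32,1.2)"
```

```text
t 1.65 pos [0.4947 0.2468 0.3403] rot [ 3.141 -0.     1.564] grip 0.0752 F [0.4 0.4 0.1]
slide [-0.0787  0.0899  0.0203] spin 0.364
```

Emit:
jog_arm(rows=[{"gripper": 0.075, "slide": [-0.079, 0.09, 0.02], "spin": 0.36}, {"gripper": 0.075, "slide": [-0.079, 0.09, 0.02], "spin": 0.36}, {"gripper": 0.075, "slide": [-0.079, 0.09, 0.02], "spin": 0.36}, {"gripper": 0.075, "slide": [-0.079, 0.09, 0.02], "spin": 0.36}, {"gripper": 0.075, "slide": [-0.079, 0.09, 0.02], "spin": 0.36}, {"gripper": 0.075, "slide": [-0.079, 0.09, 0.02], "spin": 0.36}])

```text
time_s: 2.25
ee_pos: [0.5827, 0.1703, 0.3207]
eef_rot: [3.141, -0.0, 1.212]
force: [-0.2, 0.7, -0.0]
grip_width: 0.0749
grip_force: 0.0
```

```bash
python3 - <<'E'
from h import *
o=telemetry.get_obs()
im,d=cams.camera("wrist");save("w1",im)
i=cams.camera_info("wrist");K=np.array(i["camera_matrix"]);T=np.array(i["tool_from_camera"])
from scipy.spatial.transform import Rotation as Ro
R=Ro.from_euler("xyz",o["eef_rot"]).as_matrix()
v,u=np.mgrid[:420,:560];P=np.stack([(u-K[0,2])/K[0,0]*d,(v-K[1,2])/K[1,1]*d,d],-1)
W=((P@T[:3,:3].T+T[:3,3])@R.T+o["ee_pos"])*1000
m=finder.masks_of("rotor","wrist")
if m:
    M=m[0]["region"]&(d>0);print(m[0]["confidence"],M.sum());p=W[M]
    hi=p[p[:,2]>44];print("cyl",hi.mean(0).round(1),len(hi),p[:,2].max())
    r=cv2.minAreaRect(hi[:,:2].astype(np.float32));print(r)
    lo=p[(p[:,2]>22)&(p[:,2]<34)];far=lo[np.hypot(*(lo[:,:2]-hi[:,:2].mean(0)).T)>36]
    if len(far):
        s=far[:,:2].mean(0)-hi[:,:2].mean(0);print(far.mean(0),np.degrees(np.arctan2(s[1],s[0])))
delta(.584,.1675,.208,1.2)
E
```

```text
0.96 3383
cyl [586.  169.3  48.9] 1794 53.66958157800356
((585.7991333007812, 167.95387268066406), (40.413326263427734, 36.94091796875), 66.60225677490234)
[605.92521024 220.0054359   31.3235947 ] 68.57422026639411
t 2.35 pos [0.5827 0.1704 0.3209] rot [ 3.141 -0.     1.212] grip 0.0751 F [ 0.1 -0.4 -0.4]
slide [-0.0023  0.0022  0.1129] spin 0.012
```

View pics/w1.png

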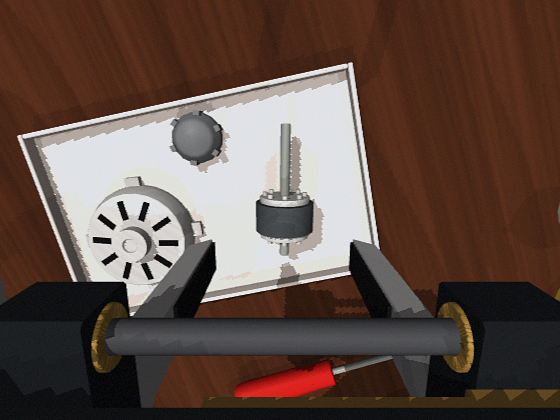

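Wrist picture: the rotor sits between the fingers' line at pixel (284,215), shaft pointing up at (286,130), with both fingers clear of the end bell (150,235) and tray wall. Both cameras agree on roughly (585,168).

Emit:
jog_arm(rows=[{"gripper": 0.075, "slide": [-0.0015, 0.003, 0.03], "spin": 0.012}, {"gripper": 0.075, "slide": [-0.0015, 0.003, 0.06], "spin": 0.012}, {"gripper": 0.075, "slide": [-0.0015, 0.003, 0.085], "spin": 0.012}, {"gripper": 0.075, "slide": [-0.0015, 0.003, 0.1], "spin": 0.012}, {"gripper": 0.075, "slide": [-0.0015, 0.003, 0.112], "spin": 0.012}, {"gripper": 0.075, "slide": [-0.0015, 0.003, 0.112], "spin": 0.012}, {"gripper": 0.075, "slide": [-0.0015, 0.003, 0.112], "spin": 0.012}])

```text
time_s: 3.05
ee_pos: [0.5858, 0.1672, 0.2093]
eef_rot: [3.141, -0.001, 1.198]
force: [0.5, -0.8, -0.2]
grip_width: 0.075
grip_force: 0.0
```

```bash
python3 -c "
from h import *;delta(.585,.168,.208,1.2)"
```

```text
t 3.05 pos [0.5858 0.1672 0.2093] rot [ 3.141e+00 -1.000e-03  1.198e+00] grip 0.075 F [ 0.5 -0.8 -0.2]
slide [ 0.0005 -0.0011  0.0013] spin -0.002
```

Good. Close with a moderate grip.

Emit:
jog_arm(rows=[{"gripper": 0.052, "slide": [0.0005, -0.001, 0.001], "spin": 0}, {"gripper": 0.048, "slide": [0.0005, -0.001, 0.001], "spin": 0}, {"gripper": 0.044, "slide": [0.0005, -0.001, 0.001], "spin": 0}, {"gripper": 0.04, "slide": [0.0005, -0.001, 0.001], "spin": 0}, {"gripper": 0.04, "slide": [0.0005, -0.001, 0.001], "spin": 0}, {"gripper": 0.04, "slide": [0.0005, -0.001, 0.001], "spin": 0}], squeeze=25)

```text
time_s: 3.65
ee_pos: [0.5849, 0.1678, 0.2077]
eef_rot: [3.141, -0.0, 1.198]
force: [-1.3, -0.5, 3.6]
grip_width: 0.0475
grip_force: 25.0
```

Emit:
jog_arm(rows=[{"gripper": 0.04, "slide": [0, 0, -0.01], "spin": 0}, {"gripper": 0.04, "slide": [0, 0, -0.03], "spin": 0}, {"gripper": 0.04, "slide": [0, 0, -0.06], "spin": 0}, {"gripper": 0.04, "slide": [0, 0, -0.09], "spin": 0}, {"gripper": 0.04, "slide": [0, 0, -0.11], "spin": 0}, {"gripper": 0.04, "slide": [0, 0, -0.12], "spin": 0}, {"gripper": 0.04, "slide": [0, 0, -0.12], "spin": 0}])

```text
time_s: 4.35
ee_pos: [0.5849, 0.1678, 0.3285]
eef_rot: [3.14, -0.001, 1.198]
force: [0.0, 0.4, -3.4]
grip_width: 0.0472
grip_force: 25.0
```

```bash
python3 -c "
from h import *;delta(.4322,-.2011,.33,.089)"
```

```text
t 4.35 pos [0.5849 0.1678 0.3285] rot [ 3.140e+00 -1.000e-03  1.198e+00] grip 0.0472 F [ 0.   0.4 -3.4]
slide [-0.3991 -0.0078 -0.0019] spin 1.109
```

Held: the wrist carries about 3 N. Now move over the compartment with measured steps.

Emit:
jog_arm(rows=[{"gripper": 0.04, "slide": [-0.02, 0, -0.002], "spin": 0.06}, {"gripper": 0.04, "slide": [-0.055, -0.001, -0.002], "spin": 0.16}, {"gripper": 0.04, "slide": [-0.095, -0.002, -0.002], "spin": 0.27}, {"gripper": 0.04, "slide": [-0.135, -0.003, -0.002], "spin": 0.38}, {"gripper": 0.04, "slide": [-0.175, -0.004, -0.002], "spin": 0.49}, {"gripper": 0.04, "slide": [-0.215, -0.005, -0.002], "spin": 0.6}, {"gripper": 0.04, "slide": [-0.25, -0.006, -0.002], "spin": 0.71}, {"gripper": 0.04, "slide": [-0.27, -0.006, -0.002], "spin": 0.78}])

```text
time_s: 5.15
ee_pos: [0.4797, -0.0833, 0.3282]
eef_rot: [-3.14, 0.002, 0.412]
force: [1.1, 0.3, -3.7]
grip_width: 0.0477
grip_force: 25.0
```

```bash
python3 -c "
from h import *;delta(.4322,-.2011,.33,.089)"
```

```text
t 5.15 pos [ 0.4797 -0.0833  0.3282] rot [-3.14e+00  2.00e-03  4.12e-01] grip 0.0477 F [ 1.1  0.3 -3.7]
slide [-0.0907  0.0889 -0.0018] spin 0.323
```

Emit:
jog_arm(rows=[{"gripper": 0.04, "slide": [-0.02, 0.02, -0.002], "spin": 0.08}, {"gripper": 0.04, "slide": [-0.045, 0.045, -0.002], "spin": 0.17}, {"gripper": 0.04, "slide": [-0.07, 0.07, -0.002], "spin": 0.26}, {"gripper": 0.04, "slide": [-0.085, 0.084, -0.002], "spin": 0.31}, {"gripper": 0.04, "slide": [-0.091, 0.089, -0.002], "spin": 0.323}, {"gripper": 0.04, "slide": [-0.091, 0.089, -0.002], "spin": 0.323}, {"gripper": 0.04, "slide": [-0.091, 0.089, -0.002], "spin": 0.323}])

```text
time_s: 5.85
ee_pos: [0.4341, -0.1991, 0.3309]
eef_rot: [-3.141, 0.001, 0.096]
force: [-0.2, 0.4, -3.5]
grip_width: 0.0475
grip_force: 25.0
```

```bash
python3 - <<'E'
from h import *
im,d=cams.camera("wrist");save("w2",im)
im2,d=cams.camera("top")
C=cloud("top",d)*1000
q=C[(C[...,2]>75)&(C[...,2]<82)&(C[...,0]>590)&(C[...,0]<640)&(C[...,1]<-130)&(C[...,1]>-240)]
print("pull",len(q),q.mean(0))
delta(.4322,-.2011,.21,.089)
E
```

```text
pull 418 [ 611.33757537 -185.05887599   77.96296442]
t 5.95 pos [ 0.4342 -0.1989  0.3312] rot [-3.141  0.     0.097] grip 0.0479 F [-0.3 -0.8 -3.5]
slide [-0.0022  0.002   0.1212] spin 0.008
```

View pics/w2.png

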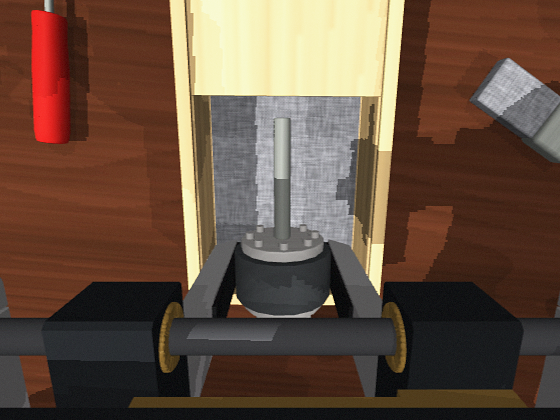

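The wrist view shows the rotor centred over the felt: shaft tip at (282,118), about 23 px short of the cover edge at row 95, and fingers clear of both side walls. I'll lower it and slow down near the floor.

Emit:
jog_arm(rows=[{"gripper": 0.04, "slide": [-0.002, 0.002, 0.015], "spin": 0.008}, {"gripper": 0.04, "slide": [-0.002, 0.002, 0.04], "spin": 0.008}, {"gripper": 0.04, "slide": [-0.002, 0.002, 0.065], "spin": 0.008}, {"gripper": 0.04, "slide": [-0.002, 0.002, 0.088], "spin": 0.008}, {"gripper": 0.04, "slide": [-0.002, 0.002, 0.103], "spin": 0.008}, {"gripper": 0.04, "slide": [-0.002, 0.002, 0.112], "spin": 0.008}, {"gripper": 0.04, "slide": [-0.002, 0.002, 0.116], "spin": 0.008}, {"gripper": 0.04, "slide": [-0.002, 0.002, 0.117], "spin": 0.008}])

```text
time_s: 6.75
ee_pos: [0.4323, -0.2017, 0.2145]
eef_rot: [3.141, -0.0, 0.087]
force: [0.0, -0.1, -3.0]
grip_width: 0.0475
grip_force: 25.0
```

Emit:
jog_arm(rows=[{"gripper": 0.04, "slide": [0, 0, 0.0005], "spin": 0}, {"gripper": 0.04, "slide": [0, 0, 0.001], "spin": 0}, {"gripper": 0.04, "slide": [0, 0, 0.0015], "spin": 0}, {"gripper": 0.04, "slide": [0, 0, 0.002], "spin": 0}, {"gripper": 0.04, "slide": [0, 0, 0.002], "spin": 0}])

```text
time_s: 7.25
ee_pos: [0.4321, -0.2019, 0.2125]
eef_rot: [3.141, -0.0, 0.087]
force: [-0.2, -0.3, -3.9]
grip_width: 0.0475
grip_force: 25.0
```

Emit:
jog_arm(rows=[{"gripper": 0.04, "slide": [0, 0, 0.0005], "spin": 0}, {"gripper": 0.04, "slide": [0, 0, 0.001], "spin": 0}, {"gripper": 0.04, "slide": [0, 0, 0.0015], "spin": 0}, {"gripper": 0.04, "slide": [0, 0, 0.002], "spin": 0}, {"gripper": 0.04, "slide": [0, 0, 0.002], "spin": 0}, {"gripper": 0.04, "slide": [0, 0, 0.002], "spin": 0}])

```text
time_s: 7.85
ee_pos: [0.432, -0.2019, 0.2104]
eef_rot: [-3.142, 0.0, 0.087]
force: [-0.0, -0.8, -2.6]
grip_width: 0.0473
grip_force: 25.0
```

Emit:
jog_arm(rows=[{"gripper": 0.04, "slide": [0, 0, 0.0003], "spin": 0}, {"gripper": 0.04, "slide": [0, 0, 0.0006], "spin": 0}, {"gripper": 0.04, "slide": [0, 0, 0.0009], "spin": 0}, {"gripper": 0.04, "slide": [0, 0, 0.001], "spin": 0}, {"gripper": 0.04, "slide": [0, 0, 0.001], "spin": 0}])

```text
time_s: 8.35
ee_pos: [0.4321, -0.2019, 0.2096]
eef_rot: [3.141, -0.0, 0.087]
force: [-1.5, 1.0, 2.9]
grip_width: 0.0475
grip_force: 25.0
```

Contact with the felt: the force went from −3 to +3 N. Release slowly, then rise.

Emit:
jog_arm(rows=[{"gripper": 0.048, "slide": [0, 0, 0], "spin": 0}, {"gripper": 0.05, "slide": [0, 0, 0], "spin": 0}, {"gripper": 0.054, "slide": [0, 0, 0], "spin": 0}, {"gripper": 0.06, "slide": [0, 0, 0], "spin": 0}, {"gripper": 0.066, "slide": [0, 0, 0], "spin": 0}, {"gripper": 0.066, "slide": [0, 0, 0], "spin": 0}], squeeze=10)

```text
time_s: 8.95
ee_pos: [0.4321, -0.2019, 0.2094]
eef_rot: [3.142, -0.0, 0.087]
force: [-0.1, 0.3, -0.7]
grip_width: 0.0659
grip_force: 0.0
```

Emit:
jog_arm(rows=[{"gripper": 0.066, "slide": [0, 0, -0.01], "spin": 0}, {"gripper": 0.066, "slide": [0, 0, -0.03], "spin": 0}, {"gripper": 0.066, "slide": [0, 0, -0.06], "spin": 0}, {"gripper": 0.066, "slide": [0, 0, -0.09], "spin": 0}, {"gripper": 0.066, "slide": [0, 0, -0.11], "spin": 0}, {"gripper": 0.066, "slide": [0, 0, -0.12], "spin": 0}, {"gripper": 0.066, "slide": [0, 0, -0.12], "spin": 0}])

```text
time_s: 9.65
ee_pos: [0.4321, -0.2019, 0.3306]
eef_rot: [3.14, -0.002, 0.087]
force: [-0.0, -0.1, 0.1]
grip_width: 0.066
grip_force: 0.0
```

```bash
python3 - <<'E'
from h import *
im,d=cams.camera("wrist");im2,d2=cams.camera("top");save("w3",np.vstack([im[:, :],im2[90:340]])[::1]) if 0 else save("w3",np.hstack([im[:,100:460],im2[:,290:540]]))
C=cloud("top",d2)
m=finder.masks_of("rotor","top")
for r in m[:1]:
    p=C[r["region"]&(d2>0)]*1000;hi=p[p[:,2]>44];print(r["confidence"],len(hi),hi.mean(0).round(1),p[:,2].max())
delta(.6115,-.1848,.33,.089-np.pi/2)
delta(.6115,-.1848,.33,.089+np.pi/2)
E
```

```text
0.68 0 [nan nan nan] 37.4515528365605
t 9.8 pos [ 0.4319 -0.2018  0.3284] rot [-3.141e+00  1.000e-03  8.700e-02] grip 0.0661 F [ 1.  -0.6 -0.2]
slide [ 0.1804 -0.0014 -0.0019] spin 1.569
t 9.8 pos [ 0.4319 -0.2018  0.3284] rot [-3.141e+00  1.000e-03  8.700e-02] grip 0.0661 F [ 1.  -0.6 -0.2]
slide [ 0.1804 -0.0014 -0.0019] spin -1.573<stdin>:6: RuntimeWarning: Mean of empty slice.
  ret = um.true_divide(
```

View pics/w3.png

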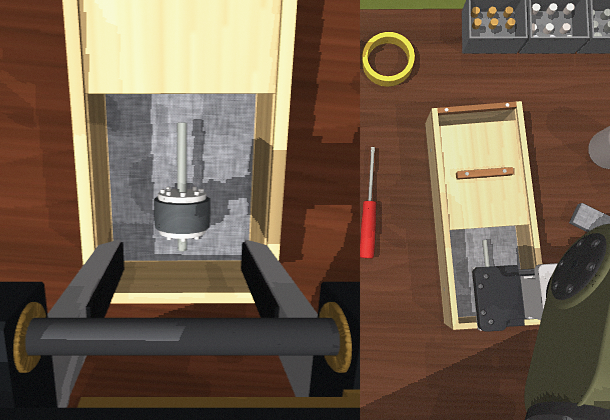

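Left: the rotor lies on the felt with its shaft along the case (cylinder at (182,215)), well clear of the walls. Next: straddle the pull, with the fingers closing along the case's x.

Emit:
jog_arm(rows=[{"gripper": 0.04, "slide": [0.04, 0, -0.002], "spin": -0.15}, {"gripper": 0.04, "slide": [0.08, -0.001, -0.002], "spin": -0.3}, {"gripper": 0.04, "slide": [0.12, -0.001, -0.002], "spin": -0.45}, {"gripper": 0.036, "slide": [0.15, -0.0014, -0.002], "spin": -0.6}, {"gripper": 0.036, "slide": [0.17, -0.0014, -0.002], "spin": -0.75}, {"gripper": 0.036, "slide": [0.18, -0.0014, -0.002], "spin": -0.9}, {"gripper": 0.036, "slide": [0.18, -0.0014, -0.002], "spin": -1.05}, {"gripper": 0.036, "slide": [0.18, -0.0014, -0.002], "spin": -1.2}])

```text
time_s: 10.6
ee_pos: [0.6115, -0.1848, 0.3294]
eef_rot: [-3.139, -0.0, 1.293]
force: [-0.6, 0.8, 0.3]
grip_width: 0.0359
grip_force: 0.0
```

Emit:
jog_arm(rows=[{"gripper": 0.036, "slide": [0, 0, 0], "spin": -0.15}, {"gripper": 0.036, "slide": [0, 0, 0], "spin": -0.3}, {"gripper": 0.036, "slide": [0, 0, 0], "spin": -0.373}, {"gripper": 0.036, "slide": [0, 0, 0], "spin": -0.373}, {"gripper": 0.036, "slide": [0, 0, 0], "spin": -0.373}])

```text
time_s: 11.1
ee_pos: [0.6113, -0.1849, 0.3304]
eef_rot: [-3.14, -0.001, 1.657]
force: [0.2, 0.5, -1.1]
grip_width: 0.0359
grip_force: 0.0
```

```bash
python3 - <<'E'
from h import *
delta(.6115,-.1848,.267,.089+np.pi/2)
E
```

```text
t 11.1 pos [ 0.6113 -0.1849  0.3304] rot [-3.140e+00 -1.000e-03  1.657e+00] grip 0.0359 F [ 0.2  0.5 -1.1]
slide [0.     0.0003 0.0634] spin -0.002
```

Emit:
jog_arm(rows=[{"gripper": 0.036, "slide": [0, 0, 0.02], "spin": 0}, {"gripper": 0.036, "slide": [0, 0, 0.04], "spin": 0}, {"gripper": 0.036, "slide": [0, 0, 0.054], "spin": 0}, {"gripper": 0.036, "slide": [0, 0, 0.06], "spin": 0}, {"gripper": 0.036, "slide": [0, 0, 0.063], "spin": 0}, {"gripper": 0.036, "slide": [0, 0, 0.063], "spin": 0}])

```text
time_s: 11.7
ee_pos: [0.6114, -0.1849, 0.2686]
eef_rot: [3.141, 0.0, 1.659]
force: [0.5, 0.7, -0.2]
grip_width: 0.0357
grip_force: 0.0
```

Emit:
jog_arm(rows=[{"gripper": 0.024, "slide": [0, 0, 0], "spin": 0}, {"gripper": 0.016, "slide": [0, 0, 0], "spin": 0}, {"gripper": 0.008, "slide": [0, 0, 0], "spin": 0}, {"gripper": 0.006, "slide": [0, 0, 0], "spin": 0}, {"gripper": 0.006, "slide": [0, 0, 0], "spin": 0}, {"gripper": 0.006, "slide": [0, 0, 0], "spin": 0}], squeeze=10)

```text
time_s: 12.3
ee_pos: [0.6113, -0.1849, 0.2687]
eef_rot: [3.141, 0.0, 1.66]
force: [-0.3, -0.6, 3.8]
grip_width: 0.0118
grip_force: 10.0
```

```bash
python3 - <<'E'
from h import *
c,s=np.cos(.089),np.sin(.089)
delta(.5492-.084*c,-.1907-.084*s,.267,.089+np.pi/2)
E
```

```text
t 12.3 pos [ 0.6113 -0.1849  0.2687] rot [3.141 0.    1.66 ] grip 0.0118 F [-0.3 -0.6  3.8]
slide [-0.0002 -0.1464  0.0017] spin -0.0
```

The pull is gripped at 11.8 mm. Slide the cover towards closed.

Emit:
jog_arm(rows=[{"gripper": 0.006, "slide": [0, -0.008, 0], "spin": 0}, {"gripper": 0.006, "slide": [0, -0.022, 0], "spin": 0}, {"gripper": 0.006, "slide": [0, -0.04, 0], "spin": 0}, {"gripper": 0.006, "slide": [0, -0.058, 0], "spin": 0}, {"gripper": 0.006, "slide": [0, -0.076, 0], "spin": 0}, {"gripper": 0.006, "slide": [0, -0.09, 0], "spin": 0}, {"gripper": 0.006, "slide": [0, -0.098, 0], "spin": 0}, {"gripper": 0.006, "slide": [0, -0.1, 0], "spin": 0}])

```text
time_s: 13.1
ee_pos: [0.5111, -0.1939, 0.2687]
eef_rot: [3.141, 0.0, 1.659]
force: [3.1, 0.1, 3.6]
grip_width: 0.0119
grip_force: 10.0
```

Emit:
jog_arm(rows=[{"gripper": 0.006, "slide": [0, -0.008, 0], "spin": 0}, {"gripper": 0.006, "slide": [0, -0.02, 0], "spin": 0}, {"gripper": 0.006, "slide": [0, -0.03, 0], "spin": 0}, {"gripper": 0.006, "slide": [0, -0.037, 0], "spin": 0}, {"gripper": 0.006, "slide": [0, -0.041, 0], "spin": 0}, {"gripper": 0.006, "slide": [0, -0.042, 0], "spin": 0}, {"gripper": 0.006, "slide": [0, -0.042, 0], "spin": 0}])

```text
time_s: 13.8
ee_pos: [0.4697, -0.1976, 0.2687]
eef_rot: [3.141, 0.0, 1.66]
force: [-1.4, 0.5, 8.1]
grip_width: 0.0121
grip_force: 10.0
```

```bash
python3 - <<'E'
from h import *
c,s=np.cos(.089),np.sin(.089)
delta(.5492-.084*c,-.1907-.084*s,.267,.089+np.pi/2)
E
```

```text
t 13.8 pos [ 0.4697 -0.1976  0.2687] rot [3.141 0.    1.66 ] grip 0.0121 F [-1.4  0.5  8.1]
slide [-0.0002 -0.0042  0.0017] spin 0.0
```

Emit:
jog_arm(rows=[{"gripper": 0.006, "slide": [0, -0.001, -0.0003], "spin": 0}, {"gripper": 0.006, "slide": [0, -0.002, -0.0005], "spin": 0}, {"gripper": 0.006, "slide": [0, -0.003, -0.0005], "spin": 0}, {"gripper": 0.006, "slide": [0, -0.0035, -0.0005], "spin": 0}, {"gripper": 0.006, "slide": [0, -0.0035, -0.0005], "spin": 0}])

```text
time_s: 14.3
ee_pos: [0.4662, -0.1979, 0.2687]
eef_rot: [-3.141, -0.0, 1.66]
force: [1.1, -2.6, 0.2]
grip_width: 0.0117
grip_force: 10.0
```

Emit:
jog_arm(rows=[{"gripper": 0.006, "slide": [0, -0.0005, 0], "spin": 0}, {"gripper": 0.006, "slide": [0, -0.001, 0], "spin": 0}, {"gripper": 0.006, "slide": [0, -0.001, 0], "spin": 0}])

```text
time_s: 14.6
ee_pos: [0.4652, -0.198, 0.2688]
eef_rot: [-3.141, 0.0, 1.66]
force: [2.2, -2.5, -0.8]
grip_width: 0.0119
grip_force: 10.0
```

Not at the stop yet; continue slowly, watching the force.

Emit:
jog_arm(rows=[{"gripper": 0.006, "slide": [0, -0.0005, 0], "spin": 0}, {"gripper": 0.006, "slide": [0, -0.001, 0], "spin": 0}, {"gripper": 0.006, "slide": [0, -0.0015, 0], "spin": 0}, {"gripper": 0.006, "slide": [0, -0.0015, 0], "spin": 0}])

```text
time_s: 15.0
ee_pos: [0.4642, -0.198, 0.2688]
eef_rot: [3.139, 0.0, 1.66]
force: [10.3, -0.9, -8.4]
grip_width: 0.0124
grip_force: 10.0
```

Emit:
jog_arm(rows=[{"gripper": 0.006, "slide": [0, -0.0005, 0], "spin": 0}, {"gripper": 0.006, "slide": [0, -0.001, 0], "spin": 0}, {"gripper": 0.006, "slide": [0, -0.001, 0], "spin": 0}])

```text
time_s: 15.3
ee_pos: [0.4637, -0.198, 0.2689]
eef_rot: [3.137, 0.001, 1.66]
force: [18.3, -0.2, -12.3]
grip_width: 0.0118
grip_force: 10.0
```

Force climbs to 18 N with no travel, so the cover is against the end wall. Ease off, open, rise.

Emit:
jog_arm(rows=[{"gripper": 0.006, "slide": [0, 0.001, 0], "spin": 0}, {"gripper": 0.018, "slide": [0, 0.001, 0], "spin": 0}, {"gripper": 0.03, "slide": [0, 0.001, 0], "spin": 0}, {"gripper": 0.034, "slide": [0, 0.001, 0], "spin": 0}, {"gripper": 0.034, "slide": [0, 0.001, 0], "spin": 0}])

```text
time_s: 15.8
ee_pos: [0.4637, -0.1981, 0.2689]
eef_rot: [-3.141, -0.0, 1.66]
force: [-0.1, -0.0, 0.3]
grip_width: 0.0335
grip_force: 0.0
```

Emit:
jog_arm(rows=[{"gripper": 0.034, "slide": [0, 0, -0.01], "spin": 0}, {"gripper": 0.034, "slide": [0, 0, -0.03], "spin": 0}, {"gripper": 0.034, "slide": [0, 0, -0.06], "spin": 0}, {"gripper": 0.034, "slide": [0.03, 0, -0.1], "spin": 0}, {"gripper": 0.034, "slide": [0.07, 0, -0.12], "spin": 0}, {"gripper": 0.034, "slide": [0.11, 0, -0.13], "spin": 0}, {"gripper": 0.034, "slide": [0.15, 0, -0.13], "spin": 0}, {"gripper": 0.034, "slide": [0.19, 0, -0.13], "spin": 0}])

```text
time_s: 16.6
ee_pos: [0.4463, -0.0074, 0.4001]
eef_rot: [3.14, 0.0, 1.659]
force: [0.4, 0.3, -0.3]
grip_width: 0.0341
grip_force: 0.0
```

Emit:
jog_arm(rows=[{"gripper": 0.034, "slide": [0.04, 0, 0], "spin": 0}, {"gripper": 0.034, "slide": [0.08, 0, 0], "spin": 0}, {"gripper": 0.034, "slide": [0.12, 0, 0], "spin": 0}, {"gripper": 0.034, "slide": [0.15, 0, 0], "spin": 0}, {"gripper": 0.034, "slide": [0.16, 0, 0], "spin": 0}, {"gripper": 0.034, "slide": [0.16, 0, 0], "spin": 0}])

```text
time_s: 17.2
ee_pos: [0.4325, 0.1511, 0.3993]
eef_rot: [3.141, 0.0, 1.662]
force: [0.2, -0.5, -0.5]
grip_width: 0.0339
grip_force: 0.0
```

```bash
python3 - <<'E'
from h import *
im,d=cams.camera("top");save("t4",im);C=cloud("top",d)*1000
q=C[(C[...,2]>75)&(C[...,2]<82)&(C[...,0]>400)&(C[...,0]<640)&(C[...,1]<-130)&(C[...,1]>-260)]
r=cv2.minAreaRect(q[:,:2].astype(np.float32));print("pull",len(q),r)
c=np.array(r[0])-[549.2,-190.7];print("local x",c@[np.cos(.089),np.sin(.089)],"want -84")
o=telemetry.get_obs();print(o["time_s"],o["ee_pos"],o["force"])
E
```

```text
pull 450 ((465.2209167480469, -197.27516174316406), (11.865897178649902, 89.3460693359375), 5.051055908203125)
local x -84.23112073145518 want -84
17.25 [0.43270427 0.15023861 0.39920797] [-0.11844542 -0.26798816  0.76622522]
```

View pics/t4.png

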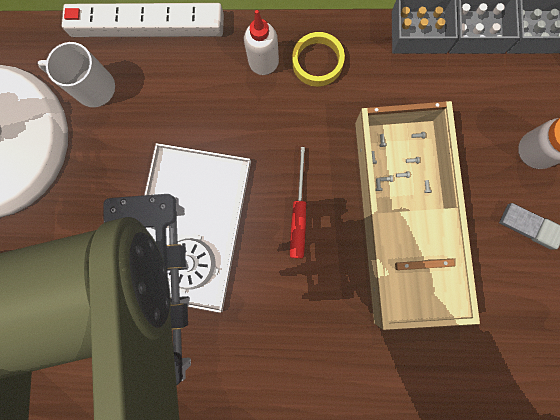

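The cover is fully over the felt compartment: the pull is at (425,265), local x −84 mm as wanted. The screwdriver (300,205) and end bell (190,262) are undisturbed, and the robot is clear.

```bash
python3 -c "
from h import *;print(workorder.hand_in())"
```

```text
the job is handed in; nothing more can be done
None
```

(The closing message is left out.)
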